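Add the drilled blue tier to the inspection stand

TASK

Pick up the blue tray with the four square corner holes and set it on the post stand as its upper tier: each corner hole over its own post, the tray lowered gently (not dropped) until it lies flat on the stand's frame, then let go of it. Leave the yellow tray and the white jar where they are.

Things in the scene. Friction and masses are not known exactly. Their poses are not given: they have to be found in the camera images.
- tier_handle (a point): Blue tray 188 x 138 mm (long side x), 0.25-0.5 kg, flat on the bench; 6 mm floor, 18 mm rim; 36 mm square corner holes centred at x +-70, y +-45. Black arched handle mid-tray: level bar 84 mm along x, 14 thick (y), 22 high, top 64 above the underside. This point: bar centre, above the tray's centre, 53 mm above its underside; z up. A half turn about z makes no difference.
- stand: Fixed grey stand, base 170 x 120 mm (long side x) with green boards; four 12 mm steel posts with tapered tips at x +-70, y +-45, tops 100 mm above the bench. A level aluminium frame joins them, upper face at 60 mm: the tray lies on it (its handle bar centre then 113 mm above the bench). Origin: centre of the underside, on the bench; z up. A half turn about z makes no difference.
- plain_handle (a point): Bystander: yellow tray, same size and same black handle but no corner holes, flat on the bench. This point: centre of its handle bar, 53 mm above its underside; axes as on the blue tray. Blue tray, yellow tray and stand swap their three places (left, middle, right) from start to start.
- jar_mid (a point): Bystander: white screw jar with a red cap, 56 mm across, 90 mm tall, upright on the bench. This point is its centre, half-way up (45 mm).
Things that resemble listed ones, but are neither listed nor needed, are in the scene too. Several things look just like the part that bears tier_handle: the one meant starts farthest from the robot's base. Several things look just like the stand: the one meant starts nearest to the robot's base.

How it is judged:
By the outcome, as a careful person would: the job done as asked, in the order asked, and still so for the second after the job is handed in, with the robot touching nothing.
It also fails if it takes over 43 s, if anything falls off the work surface, if the arm or the gripper's body presses on something with over 40 N, if the wrist force passes 120 N, or if a joint passes its speed limit or range.

ROBOT

A 6-joint arm with a two-finger parallel gripper is mounted at the origin on the work surface. World frame = base frame: x ahead of the robot, y to its left, z up, the work surface at z = 0. Lengths are in mm, angles in rad, forces in N, time in s.
With the tool pointing down it reaches from about 275 to 850 mm from the base axis. Payload 5.2 kg.
Tool frame: the origin (TCP) lies at the very end of the fingers, on their centre line; the grasp point (between the pads) lies 19 mm behind it; z points along the fingers, y is the line along which they close (so a half turn about z gives the same grasp; the last joint's range is limited). The gripper opens to 85 mm and grips with 20 to 120 N. Pads are 22 mm wide; open, the fingers measure 114 mm over their backs; the gripper's body (76 mm by 85 mm) begins 54 mm behind the grasp point. The pads swing forward as they close: fully open they stand 13 mm farther back than shut.
Start: joints at [0.977, 0.259, 1.535, -0, 1.348, -0.203], TCP at [209.49, 508.546, 231.31] pointing down, gripper open.
Joint ranges: [-3.14, 3.14], [-0.91, 2.08], [0.19, 2.58], [-1.22, 4.36], [0.22, 2.71], [-3.12, 3.12]. Speed limits (rad/s): [2.57, 2.57, 3.14, 3.14, 3.14, 3.14].

INTERFACE

Orientations are given as [roll, pitch, yaw] about the fixed x, y, z axes, in that order (R = Rz(yaw) Ry(pitch) Rx(roll)).
In Python, from workcell import * gives the robot as it stands.
- The arm moves only by the tool servo_tool, never from a script. Its argument "steps" is a list that holds one entry, the list of rows, each a list of 7 numbers: the shift along the world's x, y, z scaled (see below), then the turn, a rotation vector about the world's x, y, z scaled (see below), then the closure, from 0 (fully open) to 1 (shut). A call has 1 to 5 rows; each row is the pose to reach, as a shift and turn from the pose commanded when the call began; what a row does not reach only later rows make up. The controller multiplies each number of a shift by 40 cm and each number of a turn by 2 rad. A row lasts 1/10 s, in which the tool goes at most 50 mm and 8.59 degrees, less where a joint would pass 70% of its speed; a pose out of reach is approached as far as the arm can. A call with a number of a shift or a turn outside -1 to 1 is refused whole. A call with a gripper value outside its range is refused whole. The fingers move at their own pace and stop on an object; "force" is the grip in N (left out, the last holds). Time passes only in rows, so rows that repeat a pose let the fingers close. It gives the time, the measured TCP pose, the force, the opening and the grip force at its end, in the units of the state.
- get_obs(): the state, without advancing time (a new reading comes with each control period).
- capture(name): name is "scene" or "top" or "wrist"; returns the picture (480x640x3 uint8, red, green, blue); there is no depth.
- camera_info(name): a dict with "vertical_fov" (degrees; the focal length in pixels is half the picture's height over the tangent of half this angle, whatever the lens; pixels are square), "cx", "cy" (the principal point, pixels), "distortion" ([k1, k2, p1, p2, k3] as OpenCV has them; the pictures are not rectified), "R" (3x3) and "t" (3): a world point X has camera coordinates R X + t. Camera axes: x right, y down, z forward; pixel columns grow to the right and rows downward; lengths in mm; the calibration is good to about 2 mm. A picture is of the moment at which its call begins: read the wrist's pose just before it. camera_info takes no time and is no camera call; for the wrist camera it gives the pose at the moment of the call.
- sign_off(): hands the job in; it is judged then, once.
Trained networks look in the newest picture that a camera, given by its name, has taken for a name from the list of things; names that differ only in an ending like _2 or _b are one class to them, and where a whole thing is asked for, a point or a joint stands for the part that bears it (a point fixed in the world has none). Each returns a list of dicts, best first, with "score" (0 to 1); they miss things now and then, are a little off and sometimes report something else, mostly with a low value. They report only what shows in the picture. A call takes as long as a camera call. They do not tell look-alikes from the thing itself.
- recognise(camera, target): "xy" ([column, row] in pixels, amid what is visible of it).
- outline_of(camera, target): "region" (480x640 bool, what is visible of it) and "xy" ([column, row] in pixels, amid what is visible of it).
- mark_of(camera, target): "xy" ([column, row] in pixels: a listed point, or the origin of a listed thing).
The state is a dict: "time_s": time; "qpos": joint angles; "qd": joint speeds; "effort": joint torques, N m; "tcp_pos": TCP position; "orientation": TCP orientation; "ft_force": force on the tool from outside, world axes, zero at the start; "torque": the same for the moment, N m; "grip_width": finger opening in mm; "gripper_force": force on a finger pad.
Only numpy, scipy, OpenCV 4.12 (cv2) and the standard library are available. Lean on these libraries where they do the work, as an engineer would, in place of code of your own. Each camera call takes 0.05 s, during which the arm holds its last target. There are 200 camera calls.

## Working session

There is one attempt and no reset: what is moved stays moved. The work goes in short steps, Python scripts to look and compute and a tool call to move; the robot and the scene stay as the last step left them, time stands still between calls to the robot, and variables do not carry over. Pictures are saved under pics/ and viewed, at most 10 in all, crops included, and the job is handed in when it is done.

Besides the shell and the picture viewer there is one more tool, called in YAML: its name, and indented under it one key for each argument. servo_tool: Moves the arm, as the interface text tells. Shifts and turns lie within -1 to 1; 1 stands for 40 cm of shift or 2 rad of turn. Its arguments: {"type":"object","properties":{"steps":{"type":"array","items":{"type":"array","items":{"type":"array","items":{"type":"number","minimum":-1,"maximum":1}}}},"force":{"type":"number"}},"required":["steps"]}

```bash
mkdir -p pics
cat > h.py <<'E'
from workcell import *
import numpy as np, cv2
def ray(cam,xy,z,info=None):
    c=info or camera_info(cam); f=240/np.tan(np.radians(c["vertical_fov"])/2)
    K=np.array([[f,0,c["cx"]],[0,f,c["cy"]],[0,0,1]])
    u=cv2.undistortPoints(np.array([[xy]],float),K,np.array(c["distortion"],float))[0,0]
    R=np.array(c["R"]);t=np.array(c["t"]); o=-R.T@t; d=R.T@np.array([u[0],u[1],1])
    return o+d*(z-o[2])/d[2]
def save(n,im): cv2.imwrite("pics/"+n,im[:,:,::-1])
E
python3 - <<'E'
from h import *
for cam in("top","scene"):
    im=capture(cam); save(cam+"0.png",im)
    for n,z in(("tier_handle",53),("stand",0),("plain_handle",53),("jar_mid",45)):
        for r in mark_of(cam,n): print(cam,n,round(r["score"],2),np.round(r["xy"]),np.round(ray(cam,r["xy"],z)))
print(get_obs()["time_s"],get_obs()["orientation"])
E
```

```text
top tier_handle 0.97 [476. 248.] [ 501. -300.   53.]
top tier_handle 0.77 [472. 392.] [ 220. -286.   53.]
top stand 0.92 [399. 122.] [ 769. -162.    0.]
top stand 0.59 [322. 228.] [549.   1.   0.]
top plain_handle 0.71 [150. 249.] [508. 342.  53.]
top jar_mid 0.87 [201. 132.] [744. 242.  45.]
scene tier_handle 0.67 [150. 272.] [ 223. -274.   53.]
scene tier_handle 0.63 [247. 333.] [ 506. -286.   53.]
scene stand 0.66 [388. 360.] [ 767. -155.    0.]
scene stand 0.64 [336. 272.] [551.  -7.   0.]
scene plain_handle 0.59 [390. 173.] [515. 334.  53.]
scene jar_mid 0.84 [457. 227.] [746. 243.  45.]
0.5 [-3.14150761e+00 -2.54059552e-05  2.75073916e+00]
```

View pics/top0.png

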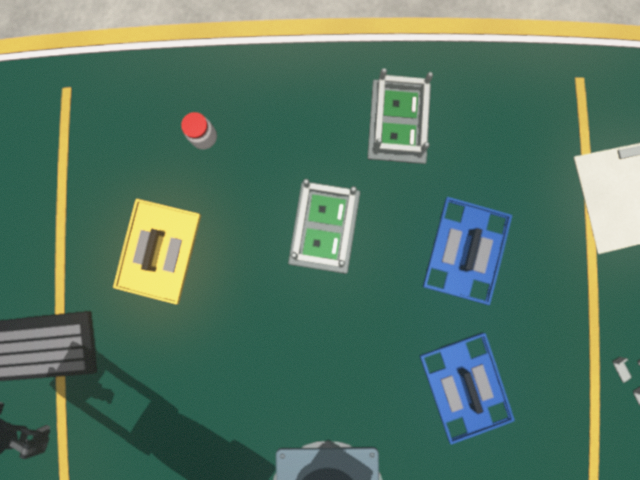

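View pics/scene0.png

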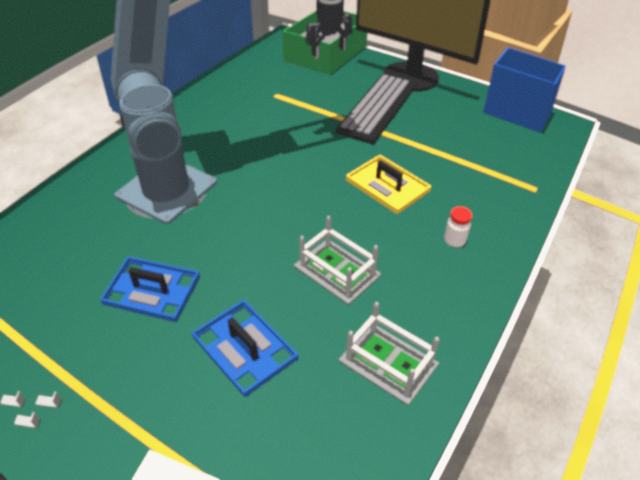

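Candidate blue trays are at top px (472,250), radius about 584 mm, and (468,388), radius about 360 mm, so the far one at (472,250) is meant. Candidate stands are at (324,226), radius about 550 mm, and (399,122), radius about 785 mm, so the near one is meant. The yellow tray is at (157,250) and the jar at (198,130).

Run:
```python
from h import *
im=capture("top")
save("crop.png",cv2.resize(im[160:320,270:530],None,fx=3,fy=3,interpolation=cv2.INTER_CUBIC))
def rect(mask,z):
    c=max(cv2.findContours(mask.astype(np.uint8),0,1)[0],key=cv2.contourArea)[:,0]
    p=np.array([ray("top",q,z)[:2] for q in c.astype(float)],np.float32)
    r=cv2.minAreaRect(p); b=cv2.boxPoints(r); e=b[1]-b[0]; e2=b[2]-b[1]
    if np.hypot(*e)<np.hypot(*e2): e,e2=e2,e
    print(z,np.round(r[0],1),np.round([np.hypot(*e),np.hypot(*e2)]),"yaw",round((np.arctan2(e[1],e[0])+np.pi/2)%np.pi-np.pi/2,3))
hsv=cv2.cvtColor(im,cv2.COLOR_RGB2HSV); blue=cv2.inRange(hsv,(100,120,60),(130,255,255)); blue[:, :400]=0; blue[:180]=0; blue[320:]=0
rect(blue,18)
for r in outline_of("top","stand"): print(r["xy"]); rect(r["region"],30)
for p in ((306,183),(354,190),(342,262)): print(p,np.round(ray("top",p,98)))
```

```text
18 [ 498.7 -291.6] [191. 142.] yaw -0.283
[320.4, 223.9]
30 [550.3  -3.7] [172. 118.] yaw -0.172
[398.8, 119.3]
30 [ 774.6 -160.3] [193. 121.] yaw -0.096
(306, 183) [624.  30.  98.]
(354, 190) [610. -60.  98.]
(342, 262) [475. -36.  98.]
```

View pics/crop.png

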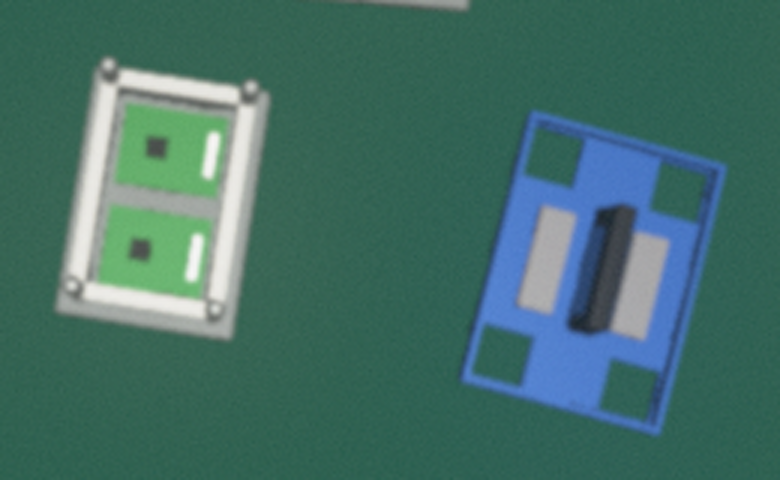

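The crop shows the chosen tray with four square corner holes and a handle centred at crop px (603,270), and the near stand with four post tips at crop px (109,69), (250,90), (215,309) and (73,287). The measured sizes match the given ones: tray 191x142 mm, stand 172x118 mm. I'm heading for the tray at (499,-292), tool yaw 2.858.

servo_tool:
  steps:
    - [[0.04,-0.11,0,0,0,0.01,0],[0.08,-0.22,0,0,0,0.02,0],[0.12,-0.33,0,0,0,0.03,0],[0.16,-0.44,0,0,0,0.04,0],[0.2,-0.55,0,0,0,0.054,0]]

```text
time_s: 1.1
tcp_pos: [289.7, 287.0, 231.5]
orientation: [3.141, 0.001, 2.861]
ft_force: [1.9, -0.5, 0.9]
grip_width: 85.6
gripper_force: 0.0
```

servo_tool:
  steps:
    - [[0.04,-0.11,0,0,0,0,0],[0.08,-0.22,0,0,0,0,0],[0.12,-0.33,0,0,0,0,0],[0.16,-0.44,0,0,0,0,0],[0.2,-0.55,0,0,0,0,0]]

```text
time_s: 1.6
tcp_pos: [369.8, 66.7, 231.7]
orientation: [3.141, 0.001, 2.859]
ft_force: [1.0, 0.4, -0.2]
grip_width: 85.7
gripper_force: 0.0
```

servo_tool:
  steps:
    - [[0.04,-0.11,0,0,0,0,0],[0.08,-0.22,0,0,0,0,0],[0.12,-0.33,0,0,0,0,0],[0.16,-0.44,0,0,0,0,0],[0.2,-0.55,0,0,0,0,0]]

```text
time_s: 2.1
tcp_pos: [449.8, -153.6, 231.5]
orientation: [3.142, 0.001, 2.858]
ft_force: [0.8, 0.4, 0.3]
grip_width: 85.1
gripper_force: 0.0
```

servo_tool:
  steps:
    - [[0.04,-0.11,0,0,0,0,0],[0.08,-0.22,0,0,0,0,0],[0.12,-0.33,0,0,0,0,0],[0.1225,-0.345,0,0,0,0,0],[0.1225,-0.345,0,0,0,0,0]]

```text
time_s: 2.6
tcp_pos: [498.3, -290.7, 230.5]
orientation: [3.141, -0.001, 2.857]
ft_force: [-0.3, -0.1, -0.6]
grip_width: 85.5
gripper_force: 0.0
```

Run:
```python
from h import *
i=camera_info("wrist"); im=capture("wrist"); save("w1.png",im)
for r in mark_of("wrist","tier_handle"): print(r["score"],r["xy"],np.round(ray("wrist",r["xy"],53,i),1))
o=outline_of("wrist","tier_handle")
hsv=cv2.cvtColor(im,cv2.COLOR_RGB2HSV); m=cv2.inRange(hsv,(100,120,60),(130,255,255))
c=max(cv2.findContours(m,0,1)[0],key=cv2.contourArea)[:,0].astype(float)
p=np.array([ray("wrist",q,18,i)[:2] for q in c],np.float32); r=cv2.minAreaRect(p); print(r)
d=(cv2.cvtColor(im,cv2.COLOR_RGB2GRAY)<60).astype(np.uint8)
s=get_obs(); print(s["tcp_pos"],s["orientation"],s["qpos"])
```

```text
0.7 [318.8, 224.0] [ 501.2 -293.7   53. ]
((498.112060546875, -291.48382568359375), (138.924072265625, 188.41812133789062), 73.71436309814453)
[ 498.10752137 -287.95347967  231.33204252] [ 3.14088015e+00 -6.29467975e-04  2.85964152e+00] [-7.18184332e-01  3.04567993e-01  1.47205490e+00  3.87929275e-04
  1.36584135e+00 -2.00710842e+00]
```

View pics/w1.png

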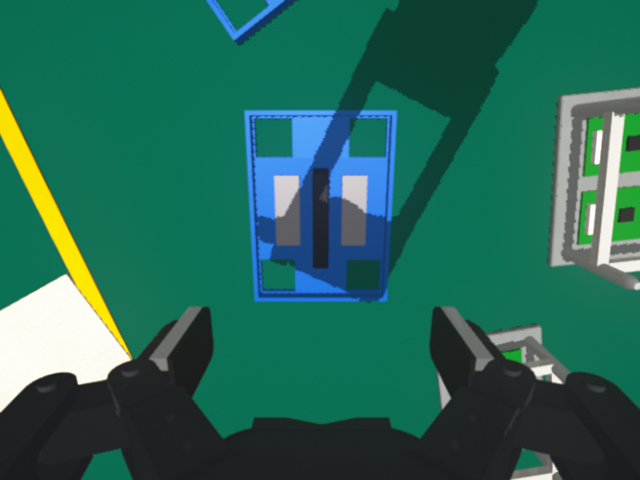

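The wrist view shows the target tray centred at px (320,205), handle bar at (320,218), with square holes at all four corners. It measures 188x139 mm, centre (498,-291.5), yaw -0.284, and the pads straddle it correctly. Descending now.

servo_tool:
  steps:
    - [[0,-0.005,-0.1,0,0,0,0],[0,-0.005,-0.2,0,0,0,0],[0,-0.005,-0.3,0,0,0,0],[0,-0.005,-0.37,0,0,0,0],[0,-0.005,-0.42,0,0,0,0]]

```text
time_s: 3.25
tcp_pos: [497.5, -288.8, 61.7]
orientation: [3.14, -0.002, 2.861]
ft_force: [0.2, -0.3, 0.3]
grip_width: 85.6
gripper_force: 0.0
```

servo_tool:
  steps:
    - [[0,0,-0.04,0,0,0,0],[0,0,-0.07,0,0,0,0],[0,0,-0.0725,0,0,0,0],[0,0,-0.0725,0,0,0,0.4],[0,0,-0.0725,0,0,0,0.6]]
  force: 60

```text
time_s: 3.75
tcp_pos: [499.2, -291.7, 35.5]
orientation: [-3.141, 0.002, 2.859]
ft_force: [-0.0, 0.4, 0.3]
grip_width: 58.9
gripper_force: 0.0
```

servo_tool:
  steps:
    - [[0,0,0,0,0,0,1],[0,0,0,0,0,0,1],[0,0,0,0,0,0,1],[0,0,0,0,0,0,1],[0,0,0,0,0,0,1]]
  force: 60

```text
time_s: 4.25
tcp_pos: [498.8, -291.7, 34.9]
orientation: [-3.141, 0.001, 2.859]
ft_force: [-1.5, 1.9, 5.1]
grip_width: 12.8
gripper_force: 60.2
```

servo_tool:
  steps:
    - [[0,0,0.02,0,0,0,1],[0,0,0.06,0,0,0,1],[0,0,0.12,0,0,0,1],[0,0,0.2,0,0,0,1],[0,0,0.28,0,0,0,1]]
  force: 80

```text
time_s: 4.75
tcp_pos: [497.5, -290.7, 146.2]
orientation: [3.14, -0.003, 2.859]
ft_force: [0.8, -0.5, -4.3]
grip_width: 13.0
gripper_force: 78.0
```

servo_tool:
  steps:
    - [[0,0,0.04,0,0,0,1],[0,0,0.07,0,0,0,1],[0,0,0.07,0,0,0,1],[0,0,0.07,0,0,0,1]]

```text
time_s: 5.15
tcp_pos: [497.9, -291.0, 173.2]
orientation: [3.141, -0.002, 2.859]
ft_force: [-0.1, 0.4, -3.8]
grip_width: 12.7
gripper_force: 78.4
```

Run:
```python
from h import *
i=camera_info("wrist"); im=capture("wrist"); save("w2.png",im)
s=get_obs(); print(s["tcp_pos"],s["orientation"],s["grip_width"],s["ft_force"],s["torque"])
```

```text
[ 497.6560039  -290.79644177  172.71622941] [ 3.14034912e+00 -2.76983379e-03  2.85875500e+00] 12.641916952854848 [ 0.92835853 -0.01253159 -4.8869162 ] [ 0.00679727 -0.022206    0.02392849]
```

View pics/w2.png

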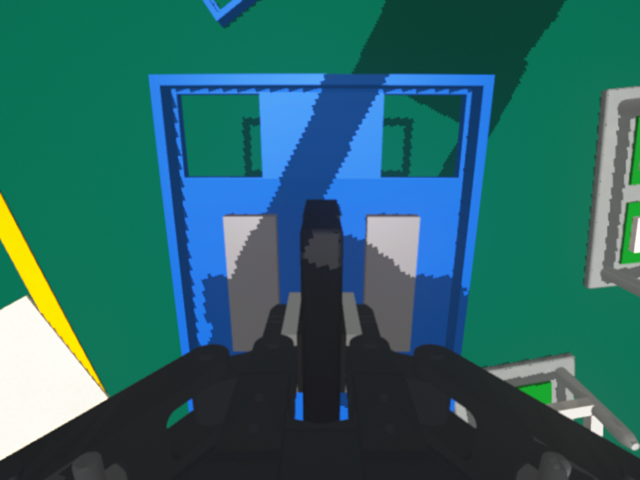

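The tray hangs level in the grip, bar between the pads at px (320,310) and holes clear at (220,135) and (425,135). Carrying it to the stand at (550,-3.5), yaw -0.173.

servo_tool:
  steps:
    - [[0.01,0.04,0,0,0,0.005,1],[0.02,0.11,0,0,0,0.015,1],[0.04,0.2,0,0,0,0.025,1],[0.06,0.3,0,0,0,0.035,1],[0.08,0.4,0,0,0,0.045,1]]

```text
time_s: 5.7
tcp_pos: [529.9, -129.0, 173.1]
orientation: [3.14, -0.002, 2.949]
ft_force: [2.2, -0.4, -3.5]
grip_width: 12.8
gripper_force: 78.4
```

servo_tool:
  steps:
    - [[0.02,0.1,0,0,0,0.01,1],[0.03,0.18,0,0,0,0.01,1],[0.04,0.24,0,0,0,0.01,1],[0.05,0.29,0,0,0,0.01,1],[0.05,0.318,0,0,0,0.01,1]]

```text
time_s: 6.2
tcp_pos: [549.9, -1.6, 173.2]
orientation: [3.141, -0.002, 2.971]
ft_force: [0.7, 1.1, -4.7]
grip_width: 13.0
gripper_force: 78.4
```

servo_tool:
  steps:
    - [[0,0,0,0,0,0,1],[0,0,0,0,0,0,1],[0,0,0,0,0,0,1]]

```text
time_s: 6.5
tcp_pos: [550.3, -5.2, 174.1]
orientation: [-3.141, -0.0, 2.968]
ft_force: [0.4, -0.4, -4.4]
grip_width: 12.6
gripper_force: 78.4
```

Run:
```python
from h import *
s=get_obs(); print(s["tcp_pos"],s["orientation"],s["ft_force"])
for n in("wrist",):
    save("p_%s.png"%n,capture(n))
i=camera_info("wrist"); f=240/np.tan(np.radians(i["vertical_fov"])/2); K=np.array([[f,0,i["cx"]],[0,f,i["cy"]],[0,0,1]])
a=-0.173; X=np.array([[550+np.cos(a)*x-np.sin(a)*y,-3.5+np.sin(a)*x+np.cos(a)*y,100] for x in(-70,70) for y in(-45,45)])
print(np.round(cv2.projectPoints(X,cv2.Rodrigues(np.array(i["R"]))[0],np.array(i["t"]),K,np.array(i["distortion"],float))[0][:,0]))
```

```text
[550.3131981   -5.18824978 174.13084349] [-3.14116110e+00 -3.26720333e-04  2.96791680e+00] [ 0.44626221 -0.35711982 -4.40737326]
[[245. 137.]
 [405. 136.]
 [257. 354.]
 [391. 354.]]
```

View pics/p_wrist.png

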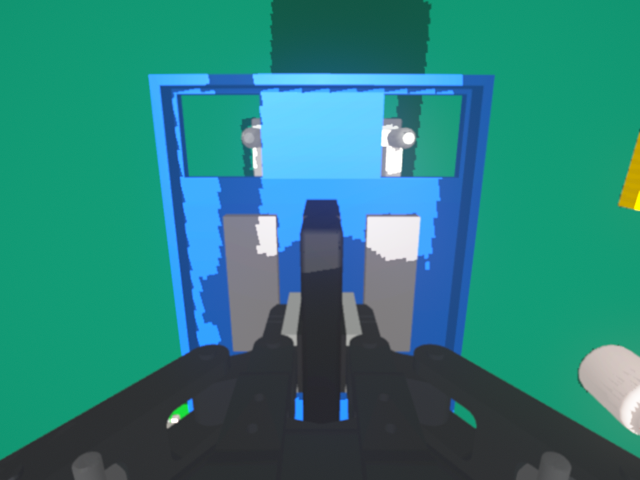

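Both visible post tips, at px (249,137) and (407,138), fall inside the far holes and within about 2 mm of the prediction. I'll correct by +2 mm in y and lower.

servo_tool:
  steps:
    - [[0,0.005,-0.03,0,0,0,1],[0,0.005,-0.06,0,0,0,1],[0,0.005,-0.09,0,0,0,1],[0,0.005,-0.11,0,0,0,1],[0,0.005,-0.13,0,0,0,1]]

```text
time_s: 7.05
tcp_pos: [550.1, -2.3, 121.0]
orientation: [3.142, -0.001, 2.969]
ft_force: [-0.8, 1.4, -4.3]
grip_width: 12.5
gripper_force: 78.5
```

servo_tool:
  steps:
    - [[0,0,-0.015,0,0,0,1],[0,0,-0.03,0,0,0,1],[0,0,-0.045,0,0,0,1],[0,0,-0.055,0,0,0,1],[0,0,-0.06,0,0,0,1]]

```text
time_s: 7.55
tcp_pos: [550.4, -2.2, 97.9]
orientation: [-3.142, -0.0, 2.969]
ft_force: [-0.1, -0.5, -5.3]
grip_width: 12.7
gripper_force: 78.5
```

servo_tool:
  steps:
    - [[0,0,-0.003,0,0,0,1],[0,0,-0.006,0,0,0,1],[0,0,-0.009,0,0,0,1],[0,0,-0.009,0,0,0,1],[0,0,-0.009,0,0,0,1]]

```text
time_s: 8.05
tcp_pos: [550.7, -2.3, 95.0]
orientation: [-3.142, 0.001, 2.969]
ft_force: [-0.8, -0.6, -2.7]
grip_width: 12.8
gripper_force: 78.6
```

servo_tool:
  steps:
    - [[0,0,-0.0015,0,0,0,1],[0,0,-0.003,0,0,0,1],[0,0,-0.003,0,0,0,1]]

```text
time_s: 8.35
tcp_pos: [550.7, -2.3, 95.0]
orientation: [-3.141, 0.001, 2.969]
ft_force: [-3.8, -0.5, 7.8]
grip_width: 12.9
gripper_force: 80.4
```

Run:
```python
from h import *
save("sc.png",cv2.resize(capture("scene")[180:320,240:440],None,fx=4,fy=4,interpolation=cv2.INTER_CUBIC))
s=get_obs(); print(s["tcp_pos"],s["ft_force"])
```

```text
[550.73588905  -2.3044858   94.96421084] [-4.4788568   1.09919186  7.97060013]
```

View pics/sc.png

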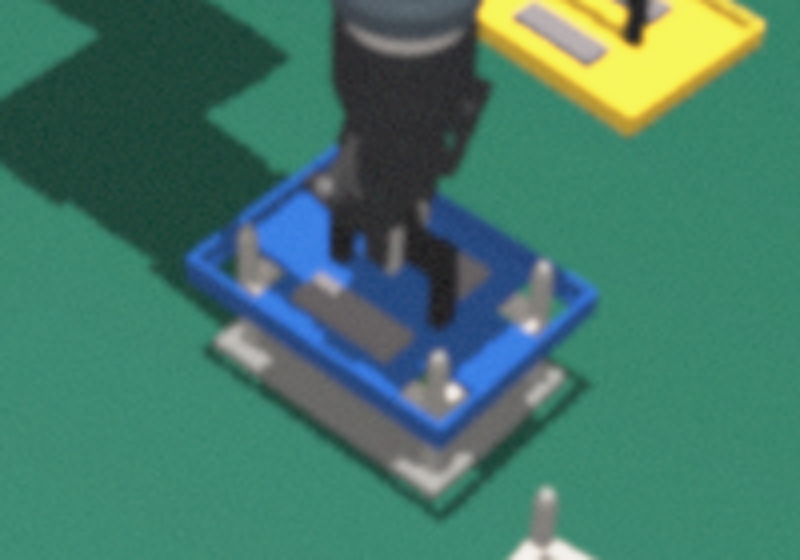

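The crop shows the posts standing through the tray's holes at (248,255), (541,290) and (438,380), with the fourth partly hidden at (325,185). The upward force, +8 N, shows it is seated. Releasing.

servo_tool:
  steps:
    - [[0,0,0.002,0,0,0,0.7],[0,0,0.002,0,0,0,0.4],[0,0,0.002,0,0,0,0],[0,0,0.002,0,0,0,0],[0,0,0.002,0,0,0,0]]

```text
time_s: 8.9
tcp_pos: [550.5, -2.3, 94.2]
orientation: [3.142, -0.0, 2.969]
ft_force: [0.2, 0.1, 0.0]
grip_width: 81.7
gripper_force: 0.0
```

servo_tool:
  steps:
    - [[0,0,0,0,0,0,0],[0,0,0.03,0,0,0,0],[0,0,0.1,0,0,0,0],[0,0,0.2,0,0,0,0],[0,0,0.3,0,0,0,0]]

```text
time_s: 9.4
tcp_pos: [550.1, -2.2, 216.1]
orientation: [3.142, -0.001, 2.969]
ft_force: [0.8, 0.4, 0.0]
grip_width: 85.2
gripper_force: 0.0
```

servo_tool:
  steps:
    - [[0,0,0.05,0,0,0,0],[0,0,0.05,0,0,0,0],[0,0,0.05,0,0,0,0]]

```text
time_s: 9.7
tcp_pos: [550.4, -2.2, 234.7]
orientation: [-3.142, 0.001, 2.969]
ft_force: [-0.0, -0.9, -0.3]
grip_width: 85.6
gripper_force: 0.0
```

Run:
```python
from h import *
i=camera_info("wrist"); im=capture("wrist"); save("end.png",im)
hsv=cv2.cvtColor(im,cv2.COLOR_RGB2HSV); m=cv2.inRange(hsv,(100,120,60),(130,255,255))
c=max(cv2.findContours(m,0,1)[0],key=cv2.contourArea)[:,0].astype(float)
print(cv2.minAreaRect(np.array([ray("wrist",q,78,i)[:2] for q in c],np.float32)))
s=get_obs(); print(s["tcp_pos"],s["ft_force"],s["grip_width"])
```

```text
((549.8276977539062, -2.6119384765625), (138.53285217285156, 187.91925048828125), 80.17174530029297)
[549.82520396  -2.1116566  233.59046239] [-0.94907535  0.5608874  -1.65331632] 85.54028901554862
```

View pics/end.png

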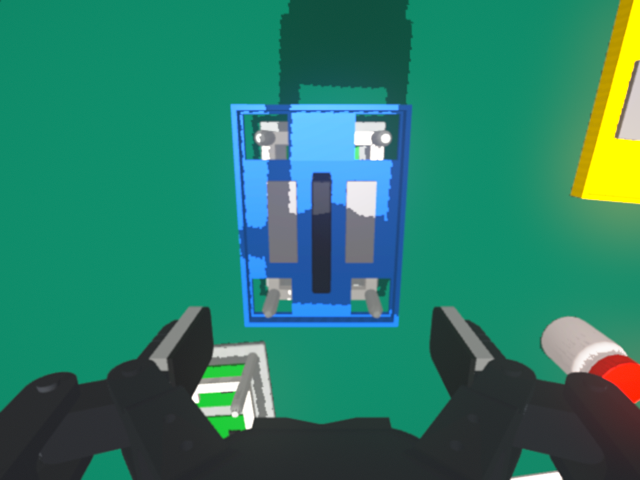

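All four posts stand in their holes at (265,138), (382,138), (270,300) and (373,300). At the seated rim height of 78 mm the tray measures 188x138.5 mm, so it is lying flat.

```bash
python3 -c "
from workcell import *
print(sign_off())"
```

```text
the job is handed in; nothing more can be done
None
```

The far blue tray now lies flat on the near post stand with each corner hole over its own post; it was lowered gently and released, nothing else was touched, and the job was handed in at about 10 s of the 43 s allowed.

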